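# Unstack the kitchen tins onto their trays

## Robot

A 6-joint arm with a two-finger parallel gripper is mounted at the origin on the work surface. World frame = base frame: x ahead of the robot, y to its left, z up, the work surface at z = 0. Lengths are in m, angles in rad, forces in N, time in s.
With the tool pointing down it reaches from about 0.2 to 0.875 m from the base axis. Payload 3.4 kg.
Tool frame: the origin (TCP) lies at the very end of the fingers, on their centre line; the grasp point (between the pads) lies 19 mm behind it; z points along the fingers, y is the line along which they close (so a half turn about z gives the same grasp; the last joint's range is limited). The gripper opens to 94 mm and grips with 3 to 60 N. Pads are 16 mm wide; open, the fingers measure 119 mm over their backs; the gripper's body (75 mm by 177 mm) begins 78 mm behind the grasp point.
Start: joints at [1.184, 0.276, 1.505, -0, 1.361, -0.121], TCP at [0.151, 0.555, 0.205] pointing down, gripper open.
Joint ranges: [-2.89, 2.89], [-0.75, 2.08], [0.22, 2.7], [-1.18, 4.32], [0.11, 2.71], [-2.7, 2.7]. Speed limits (rad/s): [2.57, 2.57, 3.14, 3.14, 3.14, 3.14].

## Interface

Orientations are given as a rotation vector (axis times angle).
In Python, from station import ctrl gives the robot as it stands.
- The arm moves only by the tool jog_arm, never from a script. Its argument "deltas" is a list of rows, each an object with "gripper": the closure, from 0 (fully open) to 1 (shut); "offset": the shift along the tool's x, y, z in mm, a list of three; "roll": the turn about the tool's z in rad. A call has 1 to 12 rows; each row is the pose to reach, as a shift and turn from the pose commanded when the call began, along the tool's axes at that moment; what a row does not reach only later rows make up. A row lasts 1/12 s, in which the tool goes at most 41.7 mm and 7.16 degrees, less where a joint would pass 70% of its speed; a pose out of reach is approached as far as the arm can. A call with a gripper value outside its range is refused whole. The fingers move at their own pace and stop on an object; the grip force is fixed at half the most. Time passes only in rows, so rows that repeat a pose let the fingers close. It gives the time, the measured TCP pose, the force, the opening and the grip force at its end, in the units of the state.
- ctrl.observe(): the state, without advancing time (a new reading comes with each control period).
- ctrl.capture(name): name is "scene" or "top" or "wrist"; returns a dict with "img" (480x640x3 uint8, red, green, blue), "depth" (480x640 float32, m along the optical axis (not along the pixel's ray), 0 where there is no reading), "camera_matrix" (3x3 intrinsics, pixels), "k1" (the pictures are not rectified: a ray, as slopes to the right and down, at radius r is drawn at 1 + k1 r^2 times it, then the intrinsics apply), "rvec" (rotation vector, rad) and "tvec" (3), from world to camera coordinates, as OpenCV has them. Camera axes: x right, y down, z forward; pixel columns grow to the right and rows downward; lengths in m; the calibration is good to about 2 mm. A picture is of the moment at which its call begins.
- ctrl.close_job(): hands the job in; it is judged then, once.
Trained networks look in the newest picture that a camera, given by its name, has taken for a name from the list of things; names that differ only in an ending like _2 or _b are one class to them, and where a whole thing is asked for, a point or a joint stands for the part that bears it (a point fixed in the world has none). Each returns a list of dicts, best first, with "score" (0 to 1); they miss things now and then, are a little off and sometimes report something else, mostly with a low value. They report only what shows in the picture. A call takes as long as a camera call. They do not tell look-alikes from the thing itself.
- ctrl.find_in(label, camera): "location" ([x, y, z] in m, in world coordinates, good to about 4 mm: the middle of the surface that is visible of it).
The state is a dict: "time_s": time; "joint_positions": joint angles; "dq": joint speeds; "joint_torque": joint torques, N m; "tool_pos": TCP position; "orientation": TCP orientation; "contact_force": force on the tool from outside, world axes, zero at the start; "wrist_torque": the same for the moment, N m; "gripper_width": finger opening in m; "grip_force": force on a finger pad.
Only numpy, scipy, OpenCV 4.12 (cv2) and the standard library are available. Lean on these libraries where they do the work, as an engineer would, in place of code of your own. Each camera call takes 0.05 s, during which the arm holds its last target. There are 200 camera calls.

## Task

Take the two stacks of kitchen tins apart and stand every tin upright in the round tray of its own lid colour, flat on the tray's floor inside the rim. Set each tin down gently: none may be tipped over or dropped.

Things in the scene. Friction and masses are not known exactly. Their poses are not given: they have to be found in the camera images.
- tin_green: round closed metal tin, aluminium-coloured with a green flat lid (top 13 mm) and a green band near its foot: diameter 70 mm, height 52 mm, straight-sided, rigid, about 250 g (varies by a third), nothing fixing it to what it stands on. At the start: bottom of one stack (the three-high one, carrying a 54 mm tin and the white tin). Origin at the centre of its underside, z up along its axis.
- tin_blue: round closed metal tin, aluminium-coloured with a blue flat lid (top 13 mm) and a blue band near its foot: diameter 70 mm, height 52 mm, straight-sided, rigid, about 250 g (varies by a third), nothing fixing it to what it stands on. At the start: bottom of the other stack (two-high, carrying one 54 mm tin). Origin at the centre of its underside, z up along its axis.
- tin_red: round closed metal tin, aluminium-coloured with a red flat lid (top 13 mm) and a red band near its foot: diameter 54 mm, height 46 mm, straight-sided, rigid, about 160 g (varies by a third), nothing fixing it to what it stands on. At the start: second from below in one of the two stacks, on the green or on the blue tin. Origin at the centre of its underside, z up along its axis.
- tin_yellow: round closed metal tin, aluminium-coloured with a yellow flat lid (top 13 mm) and a yellow band near its foot: diameter 54 mm, height 46 mm, straight-sided, rigid, about 160 g (varies by a third), nothing fixing it to what it stands on. At the start: second from below in one of the two stacks, on the green or on the blue tin. Origin at the centre of its underside, z up along its axis.
- tin_white: round closed metal tin, aluminium-coloured with a white flat lid (top 13 mm) and a white band near its foot: diameter 38 mm, height 42 mm, straight-sided, rigid, about 80 g (varies by a third), nothing fixing it to what it stands on. At the start: top of the three-high stack, whose bottom is the green tin. Origin at the centre of its underside, z up along its axis.
- tray_green: round shallow green tray (its floor a darker shade) fixed to the worktop, the place of the green-lidded tin: outer diameter 98 mm, flat floor 4 mm above the worktop and 90 mm across, rim 4 mm wide whose top is 8 mm above the worktop. Empty at the start. Origin at the centre of its underside, on the worktop, z up.
- tray_blue: round shallow blue tray (its floor a darker shade) fixed to the worktop, the place of the blue-lidded tin: outer diameter 98 mm, flat floor 4 mm above the worktop and 90 mm across, rim 4 mm wide whose top is 8 mm above the worktop. Empty at the start. Origin at the centre of its underside, on the worktop, z up.
- tray_red: round shallow red tray (its floor a darker shade) fixed to the worktop, the place of the red-lidded tin: outer diameter 82 mm, flat floor 4 mm above the worktop and 74 mm across, rim 4 mm wide whose top is 8 mm above the worktop. Empty at the start. Origin at the centre of its underside, on the worktop, z up.
- tray_yellow: round shallow yellow tray (its floor a darker shade) fixed to the worktop, the place of the yellow-lidded tin: outer diameter 82 mm, flat floor 4 mm above the worktop and 74 mm across, rim 4 mm wide whose top is 8 mm above the worktop. Empty at the start. Origin at the centre of its underside, on the worktop, z up.
- tray_white: round shallow white tray (its floor a darker shade) fixed to the worktop, the place of the white-lidded tin: outer diameter 66 mm, flat floor 4 mm above the worktop and 58 mm across, rim 4 mm wide whose top is 8 mm above the worktop. Empty at the start. Origin at the centre of its underside, on the worktop, z up.
Things that resemble listed ones, but are neither listed nor needed, are in the scene too. Leave any purple look-alike of the tin_white alone.

How it is judged:
At the end, for the whole second after the job is handed in: Each of the five tins stands upright (within 0.1 rad) flat on the floor of the tray of its own colour, its axis within 12.5 mm of the tray's centre (anywhere flat inside the rim), released and at rest (horizontal distance between tin_green and tray_green below 0.0125 m and z of tin_green in the frame of tray_green between 0.001 and 0.007 m and angle between each of tin_green, tin_blue, tin_red, tin_yellow, tin_white's own z axis and vertical below 0.1 rad and linear speed of each of tin_green, tin_blue, tin_red, tin_yellow, tin_white below 0.02 m/s and contact force between each of tin_green, tin_blue, tin_red, tin_yellow, tin_white and the fingers below 0.5 N and horizontal distance between tin_blue and tray_blue below 0.0125 m and z of tin_blue in the frame of tray_blue between 0.001 and 0.007 m and horizontal distance between tin_red and tray_red below 0.0125 m and z of tin_red in the frame of tray_red between 0.001 and 0.007 m and horizontal distance between tin_yellow and tray_yellow below 0.0125 m and z of tin_yellow in the frame of tray_yellow between 0.001 and 0.007 m and horizontal distance between tin_white and tray_white below 0.0125 m and z of tin_white in the frame of tray_white between 0.001 and 0.007 m); the robot touches nothing.
It fails at once if a tin is tipped over (leans more than 0.6 rad) (angle between any of tin_green, tin_blue, tin_red, tin_yellow, tin_white's own z axis and vertical above 0.6 rad).
It fails at once if a tin is dropped or thrown (faster than 0.75 m/s while the fingers do not touch it, a fall of about 30 mm) ((linear speed of tin_green above 0.75 m/s and contact force between tin_green and the fingers below 0.2 N) or (linear speed of tin_blue above 0.75 m/s and contact force between tin_blue and the fingers below 0.2 N) or (linear speed of tin_red above 0.75 m/s and contact force between tin_red and the fingers below 0.2 N) or (linear speed of tin_yellow above 0.75 m/s and contact force between tin_yellow and the fingers below 0.2 N) or (linear speed of tin_white above 0.75 m/s and contact force between tin_white and the fingers below 0.2 N)).
It also fails if it takes over 128 s, if anything falls off the work surface, if the arm or the gripper's body presses on something with over 40 N, if the wrist force passes 120 N, or if a joint passes its speed limit or range.

## Working session

There is one attempt and no reset: what is moved stays moved. The work goes in short steps, Python scripts to look and compute and a tool call to move; the robot and the scene stay as the last step left them, time stands still between calls to the robot, and variables do not carry over. Pictures are saved under pics/ and viewed, at most 14 in all, crops included, and the job is handed in when it is done.

Besides the shell and the picture viewer there is one more tool, called after "Emit:" as name(argument=value, ...), one argument or row to a line, values as JSON. jog_arm: Moves the arm, as the interface text tells. Its arguments: {"type":"object","properties":{"deltas":{"type":"array","items":{"type":"object","properties":{"gripper":{"type":"number"},"offset":{"type":"array","items":{"type":"number"}},"roll":{"type":"number"}}}}},"required":["deltas"]}

```bash
ls; mkdir -p pics; cat > h.py <<'E'
import numpy as np, cv2
from station import ctrl
def cap(n, save=None):
    c=ctrl.capture(n)
    if save: cv2.imwrite(f'pics/{save}.png', c['img'][:,:,::-1])
    return c
def proj(c,p):
    R=cv2.Rodrigues(np.array(c['rvec']))[0]; q=R@np.array(p)+np.ravel(c['tvec'])
    s=q[:2]/q[2]; s=s*(1+c['k1']*(s@s)); K=np.array(c['camera_matrix'])
    return (K[:2,:2]@s+K[:2,2]).round(0)
def cloud(c):
    K=np.array(c['camera_matrix']); v,u=np.mgrid[:480,:640]
    d=np.stack([(u-K[0,2])/K[0,0],(v-K[1,2])/K[1,1]],-1); s=d.copy()
    for _ in range(8): s=d/(1+c['k1']*(s**2).sum(-1,keepdims=True))
    z=c['depth'][...,None]; P=np.concatenate([s*z,z],-1)
    R=cv2.Rodrigues(np.array(c['rvec']))[0]
    W=(P-np.ravel(c['tvec']))@R; W[c['depth']==0]=np.nan
    return W
E
python3 - <<'E'
from h import *
o=ctrl.observe(); print(o)
for n in ('top','scene'):
    c=cap(n,n+'0')
    print(n, 'cam at',(-cv2.Rodrigues(np.array(c['rvec']))[0].T@np.ravel(c['tvec'])).round(3))
    for l in 'tin_green tin_blue tin_red tin_yellow tin_white tray_green tray_blue tray_red tray_yellow tray_white'.split():
        print(l,[(round(f['score'],2),np.round(f['location'],3).tolist(),proj(c,f['location']).tolist()) for f in ctrl.find_in(l,n)])
E
```

```text
pics
{'time_s': 0.0, 'joint_positions': array([ 1.18400295e+00,  2.76587797e-01,  1.50610949e+00, -1.05491879e-05,
        1.36069368e+00, -1.20972349e-01]), 'dq': array([-9.04592339e-04, -5.09445241e-04, -7.34234430e-04, -1.10415630e-03,
        9.96783403e-04, -5.03364073e-05]), 'joint_torque': array([-6.14481578e-04, -4.04582727e+01, -2.37229460e+01,  7.01014884e-02,
        3.41656292e-02, -1.36802291e-04]), 'tool_pos': array([0.15083372, 0.55428203, 0.20461827]), 'orientation': array([-4.16260299e-01, -3.11344652e+00,  2.73791745e-03]), 'contact_force': array([-0.18636334, -0.13750602, -0.38456053]), 'wrist_torque': array([-0.00380551,  0.03942022,  0.02706658]), 'grip_force': 0.0, 'gripper_width': 0.09388037217156456}
top cam at [0.473 0.011 1.596]
tin_green [(0.56, [0.629, -0.115, 0.053], [370.0, 220.0])]
tin_blue [(0.56, [0.642, 0.136, 0.053], [271.0, 212.0])]
tin_red [(0.64, [0.635, -0.116, 0.101], [372.0, 215.0]), (0.24, [0.659, 0.143, 0.094], [267.0, 203.0])]
tin_yellow [(0.66, [0.666, 0.144, 0.099], [266.0, 200.0])]
tin_white [(0.66, [0.749, -0.083, 0.042], [358.0, 173.0]
[... 596 characters left out ...]
ed [(0.66, [0.662, -0.149, 0.087], [301.0, 293.0])]
tin_yellow [(0.89, [0.676, 0.136, 0.092], [384.0, 227.0]), (0.67, [0.667, -0.151, 0.039], [302.0, 309.0])]
tin_white [(0.84, [0.755, -0.093, 0.035], [350.0, 316.0]), (0.84, [0.709, -0.235, 0.044], [290.0, 343.0]), (0.82, [0.55, -0.134, 0.031], [270.0, 281.0]), (0.79, [0.656, -0.142, 0.132], [301.0, 276.0])]
tray_green [(0.59, [0.526, 0.382, 0.003], [388.0, 184.0]), (0.53, [0.409, -0.197, 0.003], [210.0, 274.0])]
tray_blue [(0.97, [0.561, -0.39, 0.003], [188.0, 362.0])]
tray_red [(0.61, [0.471, -0.023, 0.009], [278.0, 247.0])]
tray_yellow [(0.75, [0.41, 0.2, 0.004], [317.0, 196.0])]
tray_white [(0.92, [0.409, -0.199, 0.003], [209.0, 275.0])]
```

```bash
python3 - <<'E'
from h import *
c=cap('top'); W=cloud(c)
import cv2
im=c['img'][:,:,::-1]; crop=cv2.resize(im[140:340,130:520],(780,400),interpolation=cv2.INTER_CUBIC); cv2.imwrite('pics/topcrop.png',crop)
hsv=cv2.cvtColor(c['img'],cv2.COLOR_RGB2HSV)
def fit(name,x,y,z,r):
    m=(np.hypot(W[...,0]-x,W[...,1]-y)<r+.012)&(abs(W[...,2]-z)<.012)
    P=W[m]; (cx,cy),rr=cv2.minEnclosingCircle(P[:,:2].astype(np.float32))
    print(name,m.sum(),'mec',round(cx,4),round(cy,4),round(rr,4),'mean',P.mean(0).round(4),'medianz',np.median(P[:,2]).round(4))
fit('white?',.641,-.129,.140,.019)
for p in [(.749,-.083),(.70,-.224),(.54,-.123)]: fit('dist',*p,.042,.019)
fit('red',.64,-.128,.098,.027)
fit('yellow',.662,.142,.098,.027)
for n,x,y,r in [('tg',.525,.381,.049),('tb',.558,-.386,.049),('tr',.471,-.022,.041),('ty',.409,.205,.041),('tw',.407,-.202,.033)]:
    m=(np.hypot(W[...,0]-x,W[...,1]-y)<r+.012)
    s=hsv[m].astype(int); print(n,s.mean(0).round(0), np.nanmedian(W[m],axis=0).round(4))
    m2=m&(W[...,2]>.0025); P=W[m2]; (cx,cy),rr=cv2.minEnclosingCircle(P[:,:2].astype(np.float32)); print('  mec',round(cx,4),round(cy,4),round(rr,4),P.mean(0).round(4))
E
```

```text
white? 199 mec 0.6426 -0.1329 0.0192 mean [ 0.6431 -0.1326  0.141 ] medianz 0.1408
dist 177 mec 0.7482 -0.0868 0.0194 mean [ 0.7476 -0.0862  0.0424] medianz 0.0427
dist 183 mec 0.702 -0.2263 0.0198 mean [ 0.7009 -0.2256  0.0423] medianz 0.0427
dist 164 mec 0.5426 -0.1257 0.0187 mean [ 0.542  -0.1255  0.0436] medianz 0.0436
red 162 mec 0.6429 -0.1307 0.0272 mean [ 0.6379 -0.1231  0.0985] medianz 0.0987
yellow 382 mec 0.6638 0.1484 0.0272 mean [0.6633 0.1478 0.0982] medianz 0.0984
tg [ 79. 109. 142.] [0.525  0.3803 0.004 ]
  mec 0.5251 0.381 0.061 [0.5235 0.3805 0.0067]
tb [111. 144. 175.] [ 0.5577 -0.3848  0.0043]
  mec 0.558 -0.3859 0.061 [ 0.5568 -0.3856  0.0069]
tr [ 55. 122. 170.] [ 0.4709 -0.0219  0.004 ]
  mec 0.4711 -0.022 0.053 [ 0.4689 -0.0209  0.0067]
ty [ 58.  95. 180.] [0.409  0.2045 0.0041]
  mec 0.4091 0.2048 0.0529 [0.4091 0.203  0.0068]
tw [ 67.  21. 171.] [ 0.4069 -0.2016  0.0037]
  mec 0.407 -0.2022 0.0449 [ 0.407  -0.2008  0.0067]
```

View pics/topcrop.png

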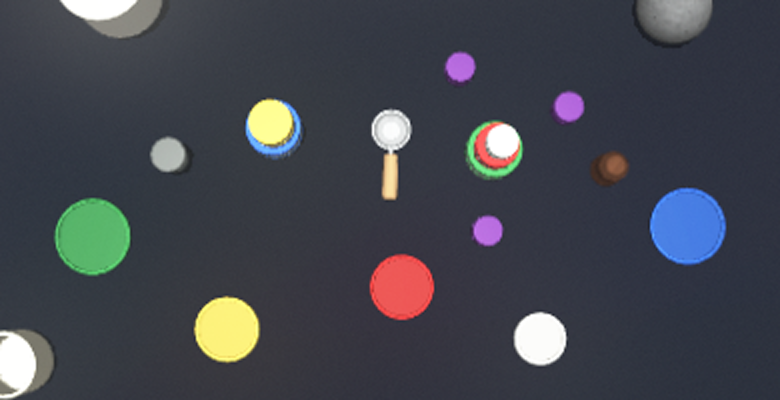

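View pics/scene0.png

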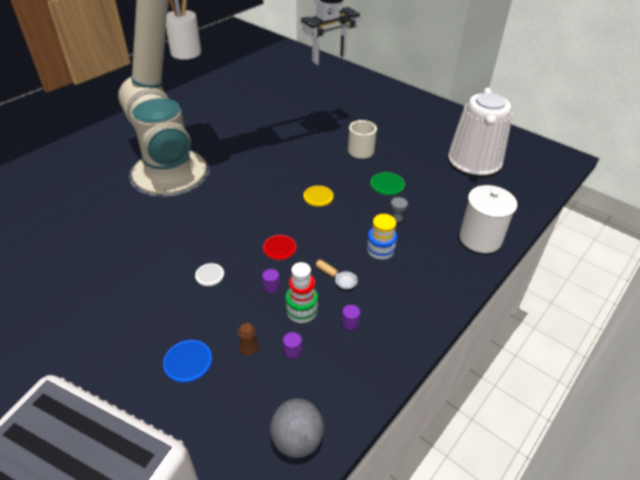

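The white lid I want sits on the three-high stack, at scene pixel (301,272). The look-alikes are the purple lids at (271,281), (351,317) and (292,345), and the white tray at (209,275) is also white. I choose the one on top of the red tin.

```bash
cat >> h.py <<'E'
def off(p, at=None):
    o=ctrl.observe(); R=cv2.Rodrigues(np.array(o['orientation']))[0]
    return (R.T@(np.array(p)-(o['tool_pos'] if at is None else at))*1000).round(1).tolist()
E
python3 - <<'E'
from h import *
c=cap('top'); W=cloud(c)
m=(W[...,2]>.02)&(W[...,0]>.2)&(W[...,0]<.9)&(abs(W[...,1])<.6)
n,l,s,ce=cv2.connectedComponentsWithStats(m.astype(np.uint8))
for i in range(1,n):
    if s[i,4]>30:
        P=W[l==i]; print(ce[i].round(),P[:,:2].min(0).round(3),P[:,:2].max(0).round(3),'h',P[:,2].max().round(3))
R=cv2.Rodrigues(np.array(ctrl.observe()['orientation']))[0]; print(R.round(4))
print(off([.6426,-.1329,.26]))
s=cap('scene')['img'][250:370,230:370,::-1]; cv2.imwrite('pics/crop_s.png',cv2.resize(s,None,fx=4,fy=4))
E
```

```text
[183. 130.] [0.781 0.301] [0.896 0.417] h 0.171
[467. 142.] [ 0.79  -0.405] [ 0.884 -0.311] h 0.098
[562. 203.] [ 0.522 -0.6  ] [ 0.823 -0.534] h 0.204
[360. 174.] [ 0.729 -0.105] [ 0.767 -0.067] h 0.053
[ 84. 197.] [0.605 0.569] [0.711 0.6  ] h 0.217
[414. 194.] [ 0.683 -0.243] [ 0.721 -0.207] h 0.052
[266. 204.] [0.628 0.114] [0.698 0.182] h 0.109
[377. 215.] [ 0.608 -0.166] [ 0.678 -0.097] h 0.15
[213. 217.] [0.605 0.258] [0.646 0.302] h 0.066
[435. 224.] [ 0.606 -0.297] [ 0.643 -0.263] h 0.082
[325. 230.] [ 0.58  -0.009] [0.626 0.006] h 0.029
[373. 255.] [ 0.524 -0.144] [ 0.559 -0.107] h 0.052
[133. 323.] [0.302 0.425] [0.398 0.52 ] h 0.095
[  6. 432.] [0.2   0.507] [0.215 0.539] h 0.622
[[-9.649e-01  2.627e-01  0.000e+00]
 [ 2.627e-01  9.649e-01  1.000e-04]
 [-0.000e+00  1.000e-04 -1.000e+00]]
[-654.9, -534.5, -54.5]
```

View pics/crop_s.png

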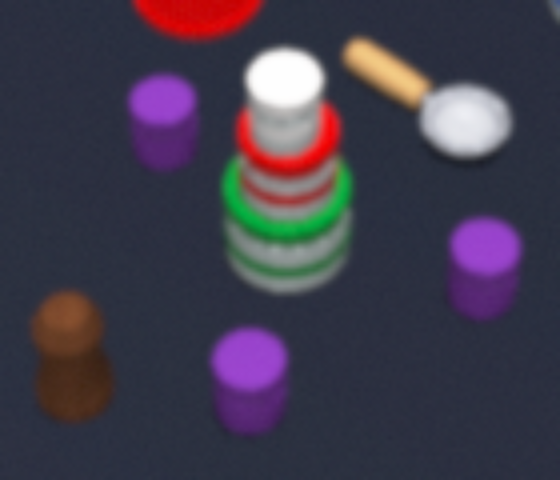

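The white-lidded tin is at crop (285,75), on the red and green tins, and all three look-alikes are purple, so the choice holds. Now I move above it.

Emit:
jog_arm(
  deltas=[
    {"offset": [-15,-12,-20]},
    {"offset": [-45,-37,-54]},
    {"offset": [-655,-534,-54]},
    {"offset": [-655,-534,-54]},
    {"offset": [-655,-534,-54]},
    {"offset": [-655,-534,-54]},
    {"offset": [-655,-534,-54]},
    {"offset": [-655,-534,-54]},
    {"offset": [-655,-534,-54]},
    {"offset": [-655,-534,-54]},
    {"offset": [-655,-534,-54]},
    {"offset": [-655,-534,-54]},
  ],
)

```text
schema error: expected keys gripper, offset, roll
```

```bash
python3 -c "
from h import *
o=ctrl.observe();print(o['time_s'],o['tool_pos'],o['joint_positions'].round(2),o['gripper_width'],off([.6426,-.1329,.26]))"
```

```text
1.25 [0.15106304 0.55484152 0.20548905] [ 1.18  0.28  1.5  -0.    1.36 -0.12] 0.09399454705188569 [-654.9, -534.5, -54.5]
```

Emit:
jog_arm(
  deltas=[
    {"offset": [-15,-12,-20],"gripper": 0,"roll": 0},
    {"offset": [-45,-37,-54],"gripper": 0,"roll": 0},
    {"offset": [-655,-534,-54],"gripper": 0,"roll": 0},
    {"offset": [-655,-534,-54],"gripper": 0,"roll": 0},
    {"offset": [-655,-534,-54],"gripper": 0,"roll": 0},
    {"offset": [-655,-534,-54],"gripper": 0,"roll": 0},
    {"offset": [-655,-534,-54],"gripper": 0,"roll": 0},
    {"offset": [-655,-534,-54],"gripper": 0,"roll": 0},
    {"offset": [-655,-534,-54],"gripper": 0,"roll": 0},
    {"offset": [-655,-534,-54],"gripper": 0,"roll": 0},
    {"offset": [-655,-534,-54],"gripper": 0,"roll": 0},
    {"offset": [-655,-534,-54],"gripper": 0,"roll": 0},
  ],
)

```text
time_s: 2.25
tool_pos: [0.4236, 0.1729, 0.2567]
orientation: [0.416, 3.113, 0.001]
contact_force: [0.5, 0.5, -0.5]
gripper_width: 0.0941
grip_force: 0.0
```

```bash
python3 -c "
from h import *
o=ctrl.observe();print(o['time_s'],o['tool_pos'],o['joint_positions'].round(2),o['gripper_width'],off([.6426,-.1329,.26]))"
```

```text
2.25 [0.42364672 0.17289755 0.25667992] [ 0.24  0.07  1.64  0.    1.43 -1.07] 0.09408124386875377 [-291.6, -237.5, -3.3]
```

Emit:
jog_arm(
  deltas=[
    {"offset": [-277,-226,0],"gripper": 0,"roll": 0},
    {"offset": [-277,-226,0],"gripper": 0,"roll": 0},
    {"offset": [-277,-226,0],"gripper": 0,"roll": 0},
    {"offset": [-277,-226,0],"gripper": 0,"roll": 0},
    {"offset": [-277,-226,0],"gripper": 0,"roll": 0},
    {"offset": [-277,-226,0],"gripper": 0,"roll": 0},
    {"offset": [-277,-226,0],"gripper": 0,"roll": 0},
    {"offset": [-277,-226,0],"gripper": 0,"roll": 0},
    {"offset": [-277,-226,0],"gripper": 0,"roll": 0},
    {"offset": [-277,-226,0],"gripper": 0,"roll": 0},
    {"offset": [-277,-226,0],"gripper": 0,"roll": 0},
  ],
)

```text
time_s: 3.17
tool_pos: [0.631, -0.1172, 0.2552]
orientation: [-0.419, -3.112, -0.001]
contact_force: [0.0, 0.0, -1.5]
gripper_width: 0.0939
grip_force: 0.0
```

```bash
python3 - <<'E'
from h import *
c=cap('wrist','w1'); W=cloud(c)
o=ctrl.observe();print(o['time_s'],o['tool_pos'],o['joint_positions'].round(2))
def fit(name,x,y,z,r):
    m=(np.hypot(W[...,0]-x,W[...,1]-y)<r+.012)&(abs(W[...,2]-z)<.012)
    if m.sum()<20: print(name,m.sum()); return
    P=W[m]; (cx,cy),rr=cv2.minEnclosingCircle(P[:,:2].astype(np.float32))
    print(name,m.sum(),'mec',round(cx,4),round(cy,4),round(rr,4),'z',np.median(P[:,2]).round(4))
fit('w',.643,-.132,.14,.019);fit('r',.643,-.132,.098,.027);fit('g',.643,-.132,.052,.035)
print(off([.6426,-.1329,.115]))
E
```

```text
3.2167 [ 0.63042902 -0.11598169  0.25574515] [-0.29  0.36  1.26  0.    1.52 -1.6 ]
w 1632 mec 0.6462 -0.1315 0.0192 z 0.1399
r 995 mec 0.646 -0.1295 0.027 z 0.098
g 895 mec 0.646 -0.1304 0.0349 z 0.0519
[-16.4, -13.2, 140.7]
```

View pics/w1.png

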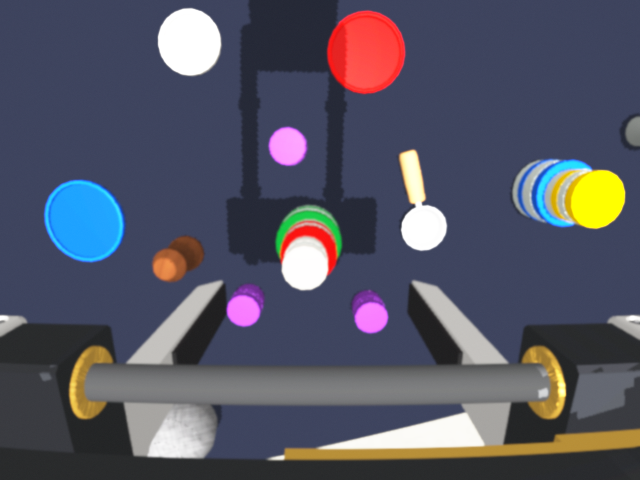

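The wrist view shows the white lid at (305,265) on the red and green tins, with the purple tins clear of the fingers. Next I correct the position and descend, then check before closing.

Emit:
jog_arm(
  deltas=[
    {"offset": [-18,-12,10],"gripper": 0,"roll": 0},
    {"offset": [-18,-12,30],"gripper": 0,"roll": 0},
    {"offset": [-18,-12,55],"gripper": 0,"roll": 0},
    {"offset": [-18,-12,80],"gripper": 0,"roll": 0},
    {"offset": [-18,-12,80],"gripper": 0,"roll": 0},
    {"offset": [-18,-12,80],"gripper": 0,"roll": 0},
    {"offset": [-18,-12,80],"gripper": 0,"roll": 0},
  ],
)

```text
time_s: 3.8
tool_pos: [0.6455, -0.1315, 0.1782]
orientation: [0.414, 3.112, -0.0]
contact_force: [0.2, 0.9, 0.8]
gripper_width: 0.0937
grip_force: 0.0
```

```bash
python3 -c "
from h import *
o=ctrl.observe();print(o['time_s'],o['tool_pos'],off([.6445,-.132,.104]))"
```

```text
3.8 [ 0.64548048 -0.13154942  0.17819161] [1.0, -0.7, 74.2]
```

Emit:
jog_arm(
  deltas=[
    {"offset": [1,-1,25],"gripper": 0,"roll": 0},
    {"offset": [1,-1,50],"gripper": 0,"roll": 0},
    {"offset": [1,-1,68],"gripper": 0,"roll": 0},
    {"offset": [1,-1,74],"gripper": 0,"roll": 0},
    {"offset": [1,-1,74],"gripper": 0.4,"roll": 0},
    {"offset": [1,-1,74],"gripper": 0.5,"roll": 0},
    {"offset": [1,-1,74],"gripper": 0.6,"roll": 0},
    {"offset": [1,-1,74],"gripper": 0.7,"roll": 0},
    {"offset": [1,-1,74],"gripper": 0.8,"roll": 0},
    {"offset": [1,-1,74],"gripper": 1,"roll": 0},
    {"offset": [1,-1,74],"gripper": 1,"roll": 0},
    {"offset": [1,-1,74],"gripper": 1,"roll": 0},
  ],
)

```text
time_s: 4.8
tool_pos: [0.6439, -0.1331, 0.1025]
orientation: [0.416, 3.114, 0.0]
contact_force: [-0.1, -0.8, 0.7]
gripper_width: 0.0446
grip_force: 0.0
```

Emit:
jog_arm(
  deltas=[
    {"offset": [0,0,0],"gripper": 1,"roll": 0},
    {"offset": [0,0,0],"gripper": 1,"roll": 0},
    {"offset": [0,0,0],"gripper": 1,"roll": 0},
    {"offset": [0,0,0],"gripper": 1,"roll": 0},
    {"offset": [0,0,0],"gripper": 1,"roll": 0},
  ],
)

```text
time_s: 5.22
tool_pos: [0.6438, -0.133, 0.1023]
orientation: [0.416, 3.114, 0.0]
contact_force: [-0.1, 0.2, 0.5]
gripper_width: 0.0374
grip_force: 30.0
```

Emit:
jog_arm(
  deltas=[
    {"offset": [0,0,-3],"gripper": 1,"roll": 0},
    {"offset": [0,0,-10],"gripper": 1,"roll": 0},
    {"offset": [0,0,-25],"gripper": 1,"roll": 0},
    {"offset": [0,0,-40],"gripper": 1,"roll": 0},
    {"offset": [0,0,-50],"gripper": 1,"roll": 0},
    {"offset": [0,0,-50],"gripper": 1,"roll": 0},
    {"offset": [0,0,-50],"gripper": 1,"roll": 0},
  ],
)

```text
time_s: 5.8
tool_pos: [0.6441, -0.1332, 0.153]
orientation: [0.416, 3.113, -0.0]
contact_force: [0.6, -0.2, -0.4]
gripper_width: 0.0375
grip_force: 30.0
```

```bash
python3 - <<'E'
from h import *
o=ctrl.observe();print(o['time_s'],o['tool_pos'],o['gripper_width'],o['grip_force'],off([.407,-.202,.153]))
c=cap('wrist'); W=cloud(c)
for n,x,y in [('w',.407,-.202),('r',.471,-.022),('b',.558,-.386)]:
    m=(np.hypot(W[...,0]-x,W[...,1]-y)<.053)&(W[...,2]>.0025)&(W[...,2]<.015); P=W[m]
    print(n,m.sum(),((P[:,:2].min(0)+P[:,:2].max(0))/2).round(4),np.ptp(P[:,:2],axis=0).round(4), P[:,:2].mean(0).round(4))
E
```

```text
5.8 [ 0.64407504 -0.13324831  0.15296993] 0.037459130093303254 29.999805986881256 [210.7, -128.6, -0.3]
w 1362 [ 0.4302 -0.1993] [0.0348 0.0598] [ 0.4289 -0.2031]
r 3915 [ 0.487  -0.0202] [0.0478 0.0804] [ 0.4879 -0.0231]
b 6916 [ 0.5572 -0.3831] [0.0977 0.0938] [ 0.5591 -0.3806]
```

Emit:
jog_arm(
  deltas=[
    {"offset": [8,-5,0],"gripper": 1,"roll": 0},
    {"offset": [25,-15,0],"gripper": 1,"roll": 0},
    {"offset": [50,-31,0],"gripper": 1,"roll": 0},
    {"offset": [80,-49,0],"gripper": 1,"roll": 0},
    {"offset": [112,-68,0],"gripper": 1,"roll": 0},
    {"offset": [144,-88,0],"gripper": 1,"roll": 0},
    {"offset": [172,-105,0],"gripper": 1,"roll": 0},
    {"offset": [194,-118,0],"gripper": 1,"roll": 0},
    {"offset": [207,-126,0],"gripper": 1,"roll": 0},
    {"offset": [211,-129,0],"gripper": 1,"roll": 0},
  ],
)

```text
time_s: 6.68
tool_pos: [0.4025, -0.2016, 0.1515]
orientation: [-0.419, -3.11, -0.001]
contact_force: [0.1, 0.9, -1.7]
gripper_width: 0.0377
grip_force: 30.0
```

Emit:
jog_arm(
  deltas=[
    {"offset": [0,0,15],"gripper": 1,"roll": 0},
    {"offset": [0,0,40],"gripper": 1,"roll": 0},
    {"offset": [0,0,70],"gripper": 1,"roll": 0},
    {"offset": [0,0,95],"gripper": 1,"roll": 0},
    {"offset": [0,0,110],"gripper": 1,"roll": 0},
    {"offset": [0,0,115],"gripper": 1,"roll": 0},
    {"offset": [0,0,115],"gripper": 1,"roll": 0},
  ],
)

```text
time_s: 7.27
tool_pos: [0.4056, -0.2013, 0.0359]
orientation: [-0.416, -3.111, -0.003]
contact_force: [-0.4, 0.4, -0.9]
gripper_width: 0.0377
grip_force: 30.0
```

```bash
python3 - <<'E'
from h import *
o=ctrl.observe();print(o['time_s'],o['tool_pos'],o['gripper_width'],o['grip_force'],off([.407,-.202,.0105]))
c=cap('wrist','w2'); W=cloud(c)
m=(np.hypot(W[...,0]-.407,W[...,1]+.202)<.053)&(W[...,2]>.0025)&(W[...,2]<.015); P=W[m]
print(m.sum(),P[:,:2].min(0).round(4),P[:,:2].max(0).round(4))
E
```

```text
7.2667 [ 0.40556368 -0.20131967  0.0358514 ] 0.03768656061445862 29.999814927577972 [-1.6, -0.3, 25.3]
4174 [ 0.3751 -0.2287] [ 0.4211 -0.1649]
```

View pics/w2.png

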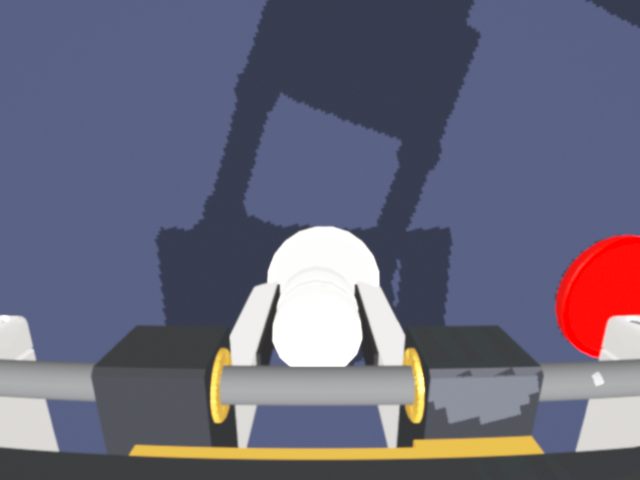

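The white tin (lid at 317,325) hangs centred over the white tray (323,275). I set it down and release.

Emit:
jog_arm(
  deltas=[
    {"offset": [-2,0,6],"gripper": 1,"roll": 0},
    {"offset": [-2,0,13],"gripper": 1,"roll": 0},
    {"offset": [-2,0,19],"gripper": 1,"roll": 0},
    {"offset": [-2,0,23],"gripper": 1,"roll": 0},
    {"offset": [-2,0,25],"gripper": 1,"roll": 0},
    {"offset": [-2,0,25],"gripper": 1,"roll": 0},
    {"offset": [-2,0,25],"gripper": 1,"roll": 0},
  ],
)

```text
time_s: 7.9
tool_pos: [0.4082, -0.2026, 0.0122]
orientation: [-0.416, -3.114, -0.0]
contact_force: [-0.3, -0.4, -1.0]
gripper_width: 0.0377
grip_force: 30.0
```

Emit:
jog_arm(
  deltas=[
    {"offset": [0,0,0],"gripper": 0.55,"roll": 0},
    {"offset": [0,0,0],"gripper": 0.5,"roll": 0},
    {"offset": [0,0,0],"gripper": 0.4,"roll": 0},
    {"offset": [0,0,0],"gripper": 0.3,"roll": 0},
    {"offset": [0,0,0],"gripper": 0.3,"roll": 0},
    {"offset": [0,0,0],"gripper": 0.3,"roll": 0},
  ],
)

```text
time_s: 8.4
tool_pos: [0.4083, -0.2027, 0.0124]
orientation: [0.416, 3.114, -0.0]
contact_force: [0.4, 0.4, -0.5]
gripper_width: 0.0655
grip_force: 0.0
```

Emit:
jog_arm(
  deltas=[
    {"offset": [0,0,-5],"gripper": 0.3,"roll": 0},
    {"offset": [0,0,-20],"gripper": 0,"roll": 0},
    {"offset": [0,0,-50],"gripper": 0,"roll": 0},
    {"offset": [0,0,-90],"gripper": 0,"roll": 0},
    {"offset": [0,0,-130],"gripper": 0,"roll": 0},
    {"offset": [0,0,-140],"gripper": 0,"roll": 0},
    {"offset": [0,0,-140],"gripper": 0,"roll": 0},
  ],
)

```text
time_s: 8.98
tool_pos: [0.4105, -0.2042, 0.1562]
orientation: [0.415, 3.106, -0.006]
contact_force: [-0.8, -0.4, -0.2]
gripper_width: 0.0938
grip_force: 0.0
```

```bash
cat >> h.py <<'E'
def fit(W,name,x,y,z,r,dz=.008):
    m=(np.hypot(W[...,0]-x,W[...,1]-y)<r+.012)&(abs(W[...,2]-z)<dz)
    if m.sum()<20: print(name,m.sum()); return
    P=W[m]; (cx,cy),rr=cv2.minEnclosingCircle(P[:,:2].astype(np.float32))
    print(name,m.sum(),'mec',round(cx,4),round(cy,4),round(rr,4),'z',np.median(P[:,2]).round(4))
E
python3 - <<'E'
from h import *
o=ctrl.observe();print(o['time_s'],o['tool_pos'],off([.6445,-.131,.15]))
for n in('wrist','top'):
    W=cloud(cap(n)); fit(W,n+' white',.407,-.202,.046,.019); fit(W,'red',.6445,-.131,.098,.027); fit(W,'green',.6445,-.131,.052,.035)
E
```

```text
8.9833 [ 0.41051861 -0.2041924   0.15624037] [-206.5, 132.1, 7.5]
wrist white 1701 mec 0.4102 -0.203 0.0191 z 0.046
red 0
green 999 mec 0.6323 -0.1305 0.0292 z 0.0518
top white 115 mec 0.4094 -0.2016 0.0173 z 0.0468
red 377 mec 0.6435 -0.1308 0.0274 z 0.0987
green 179 mec 0.6434 -0.1318 0.0353 z 0.053
```

Emit:
jog_arm(
  deltas=[
    {"offset": [-10,6,0],"gripper": 0,"roll": 0},
    {"offset": [-30,19,0],"gripper": 0,"roll": 0},
    {"offset": [-60,38,0],"gripper": 0,"roll": 0},
    {"offset": [-95,61,0],"gripper": 0,"roll": 0},
    {"offset": [-130,83,0],"gripper": 0,"roll": 0},
    {"offset": [-160,102,0],"gripper": 0,"roll": 0},
    {"offset": [-187,120,0],"gripper": 0,"roll": 0},
    {"offset": [-202,129,0],"gripper": 0,"roll": 0},
    {"offset": [-207,132,0],"gripper": 0,"roll": 0},
    {"offset": [-207,132,0],"gripper": 0,"roll": 0},
    {"offset": [-207,132,0],"gripper": 0,"roll": 0},
  ],
)

```text
time_s: 10.0
tool_pos: [0.6413, -0.1293, 0.1504]
orientation: [-0.415, -3.11, -0.001]
contact_force: [0.0, 0.1, -0.1]
gripper_width: 0.094
grip_force: 0.0
```

```bash
python3 - <<'E'
from h import *
o=ctrl.observe();print(o['time_s'],o['tool_pos'],off([.6445,-.131,.06]))
E
```

```text
10.0 [ 0.64126848 -0.1292874   0.1504173 ] [-3.9, -0.8, 90.4]
```

Emit:
jog_arm(
  deltas=[
    {"offset": [-3,-1,15],"gripper": 0,"roll": 0},
    {"offset": [-3,-1,40],"gripper": 0,"roll": 0},
    {"offset": [-3,-1,68],"gripper": 0,"roll": 0},
    {"offset": [-3,-1,85],"gripper": 0,"roll": 0},
    {"offset": [-3,-1,90],"gripper": 0,"roll": 0},
    {"offset": [-3,-1,90],"gripper": 0,"roll": 0},
    {"offset": [-3,-1,90],"gripper": 0.2,"roll": 0},
    {"offset": [-3,-1,90],"gripper": 0.3,"roll": 0},
    {"offset": [-3,-1,90],"gripper": 0.4,"roll": 0},
    {"offset": [-3,-1,90],"gripper": 0.45,"roll": 0},
    {"offset": [-3,-1,90],"gripper": 0.5,"roll": 0},
    {"offset": [-3,-1,90],"gripper": 1,"roll": 0},
  ],
)

```text
time_s: 11.0
tool_pos: [0.6456, -0.1314, 0.0629]
orientation: [0.416, 3.113, -0.0]
contact_force: [-0.9, 0.8, -0.4]
gripper_width: 0.0577
grip_force: 0.5
```

Emit:
jog_arm(
  deltas=[
    {"offset": [0,0,0],"gripper": 1,"roll": 0},
    {"offset": [0,0,0],"gripper": 1,"roll": 0},
    {"offset": [0,0,0],"gripper": 1,"roll": 0},
    {"offset": [0,0,0],"gripper": 1,"roll": 0},
  ],
)

```text
time_s: 11.33
tool_pos: [0.6456, -0.131, 0.0628]
orientation: [0.416, 3.113, 0.001]
contact_force: [-0.5, 1.3, 3.0]
gripper_width: 0.0537
grip_force: 30.0
```

Emit:
jog_arm(
  deltas=[
    {"offset": [0,0,-3],"gripper": 1,"roll": 0},
    {"offset": [0,0,-10],"gripper": 1,"roll": 0},
    {"offset": [0,0,-25],"gripper": 1,"roll": 0},
    {"offset": [0,0,-40],"gripper": 1,"roll": 0},
    {"offset": [0,0,-50],"gripper": 1,"roll": 0},
    {"offset": [0,0,-50],"gripper": 1,"roll": 0},
    {"offset": [0,0,-50],"gripper": 1,"roll": 0},
  ],
)

```text
time_s: 11.92
tool_pos: [0.6455, -0.1316, 0.1127]
orientation: [0.416, 3.113, -0.001]
contact_force: [0.3, -0.2, -1.4]
gripper_width: 0.0533
grip_force: 30.0
```

```bash
python3 - <<'E'
from h import *
o=ctrl.observe();print(o['time_s'],o['tool_pos'],off([.471,-.022,.11]))
E
```

```text
11.9167 [ 0.64545094 -0.13163054  0.11268851] [197.1, 60.0, 2.5]
```

Emit:
jog_arm(
  deltas=[
    {"offset": [8,2,0],"gripper": 1,"roll": 0},
    {"offset": [25,8,0],"gripper": 1,"roll": 0},
    {"offset": [52,16,0],"gripper": 1,"roll": 0},
    {"offset": [85,26,0],"gripper": 1,"roll": 0},
    {"offset": [118,36,0],"gripper": 1,"roll": 0},
    {"offset": [150,46,0],"gripper": 1,"roll": 0},
    {"offset": [175,53,0],"gripper": 1,"roll": 0},
    {"offset": [191,58,0],"gripper": 1,"roll": 0},
    {"offset": [197,60,0],"gripper": 1,"roll": 0},
    {"offset": [197,60,10],"gripper": 1,"roll": 0},
    {"offset": [197,60,35],"gripper": 1,"roll": 0},
    {"offset": [197,60,60],"gripper": 1,"roll": 0},
  ],
)

```text
time_s: 12.92
tool_pos: [0.4723, -0.0221, 0.0523]
orientation: [0.415, 3.11, -0.001]
contact_force: [0.4, -0.5, -1.0]
gripper_width: 0.0541
grip_force: 30.0
```

Emit:
jog_arm(
  deltas=[
    {"offset": [0,0,8],"gripper": 1,"roll": 0},
    {"offset": [0,0,10],"gripper": 1,"roll": 0},
    {"offset": [0,0,10],"gripper": 1,"roll": 0},
    {"offset": [0,0,10],"gripper": 1,"roll": 0},
  ],
)

```text
time_s: 13.25
tool_pos: [0.472, -0.0221, 0.0429]
orientation: [0.416, 3.112, -0.0]
contact_force: [0.4, -0.4, -1.3]
gripper_width: 0.0533
grip_force: 30.0
```

```bash
python3 - <<'E'
from h import *
o=ctrl.observe();print(o['time_s'],o['tool_pos'],off([.471,-.022,.016]))
W=cloud(cap('wrist')); fit(W,'redtin',.471,-.022,o['tool_pos'][2]-.0108+.046,.027)
E
```

```text
13.25 [ 0.47200611 -0.02205876  0.04292501] [1.0, -0.2, 26.9]
redtin 11741 mec 0.4624 -0.0196 0.038 z 0.0782
```

Emit:
jog_arm(
  deltas=[
    {"offset": [1,0,7],"gripper": 1,"roll": 0},
    {"offset": [1,0,15],"gripper": 1,"roll": 0},
    {"offset": [1,0,21],"gripper": 1,"roll": 0},
    {"offset": [1,0,25],"gripper": 1,"roll": 0},
    {"offset": [1,0,27],"gripper": 1,"roll": 0},
    {"offset": [1,0,27],"gripper": 1,"roll": 0},
    {"offset": [1,0,27],"gripper": 1,"roll": 0},
  ],
)

```text
time_s: 13.88
tool_pos: [0.4701, -0.0215, 0.0151]
orientation: [-0.416, -3.114, -0.0]
contact_force: [0.1, -0.8, -0.8]
gripper_width: 0.0536
grip_force: 30.0
```

Emit:
jog_arm(
  deltas=[
    {"offset": [0,0,0],"gripper": 0.38,"roll": 0},
    {"offset": [0,0,0],"gripper": 0.3,"roll": 0},
    {"offset": [0,0,0],"gripper": 0.2,"roll": 0},
    {"offset": [0,0,0],"gripper": 0.1,"roll": 0},
    {"offset": [0,0,0],"gripper": 0.1,"roll": 0},
    {"offset": [0,0,0],"gripper": 0.1,"roll": 0},
  ],
)

```text
time_s: 14.38
tool_pos: [0.4701, -0.0215, 0.0153]
orientation: [0.416, 3.114, 0.0]
contact_force: [-0.2, 0.1, -0.1]
gripper_width: 0.0843
grip_force: 0.0
```

Emit:
jog_arm(
  deltas=[
    {"offset": [0,0,-5],"gripper": 0.1,"roll": 0},
    {"offset": [0,0,-20],"gripper": 0,"roll": 0},
    {"offset": [0,0,-50],"gripper": 0,"roll": 0},
    {"offset": [0,0,-85],"gripper": 0,"roll": 0},
    {"offset": [0,0,-110],"gripper": 0,"roll": 0},
    {"offset": [0,0,-120],"gripper": 0,"roll": 0},
    {"offset": [0,0,-120],"gripper": 0,"roll": 0},
  ],
)

```text
time_s: 14.97
tool_pos: [0.4722, -0.0219, 0.1386]
orientation: [0.415, 3.107, -0.001]
contact_force: [0.7, 0.3, 0.2]
gripper_width: 0.0939
grip_force: 0.0
```

```bash
python3 - <<'E'
from h import *
o=ctrl.observe();print(o['time_s'],o['tool_pos'],off([.6445,-.1315,.135]))
for n in('wrist','top'):
    W=cloud(cap(n)); fit(W,n+' red',.471,-.022,.05,.027); fit(W,'green',.6445,-.131,.052,.035)
E
```

```text
14.9667 [ 0.47219309 -0.02189882  0.13856225] [-195.0, -60.5, 4.9]
wrist red 3947 mec 0.4701 -0.0214 0.0271 z 0.05
green 1809 mec 0.6343 -0.128 0.0327 z 0.0518
top red 0
green 586 mec 0.6435 -0.1313 0.0354 z 0.0527
```

Emit:
jog_arm(
  deltas=[
    {"offset": [-10,-3,0],"gripper": 0,"roll": 0},
    {"offset": [-30,-9,0],"gripper": 0,"roll": 0},
    {"offset": [-60,-18,0],"gripper": 0,"roll": 0},
    {"offset": [-97,-30,0],"gripper": 0,"roll": 0},
    {"offset": [-133,-41,0],"gripper": 0,"roll": 0},
    {"offset": [-163,-50,0],"gripper": 0,"roll": 0},
    {"offset": [-185,-57,0],"gripper": 0,"roll": 0},
    {"offset": [-195,-60,0],"gripper": 0,"roll": 0},
    {"offset": [-197,-61,10],"gripper": 0,"roll": 0},
    {"offset": [-197,-61,30],"gripper": 0,"roll": 0},
    {"offset": [-197,-61,40],"gripper": 0,"roll": 0},
    {"offset": [-197,-61,40],"gripper": 0,"roll": 0},
  ],
)

```text
time_s: 16.07
tool_pos: [0.6403, -0.1305, 0.0914]
orientation: [-0.415, -3.106, -0.003]
contact_force: [0.3, -0.7, -0.5]
gripper_width: 0.0939
grip_force: 0.0
```

```bash
python3 - <<'E'
from h import *
o=ctrl.observe();print(o['time_s'],o['tool_pos'],off([.6445,-.131,.016]))
W=cloud(cap('wrist','w3')); fit(W,'green',.6445,-.131,.052,.035)
E
```

```text
16.0667 [ 0.64025478 -0.1305338   0.09136604] [-4.9, 0.6, 75.3]
green 9262 mec 0.6455 -0.1302 0.035 z 0.052
```

View pics/w3.png

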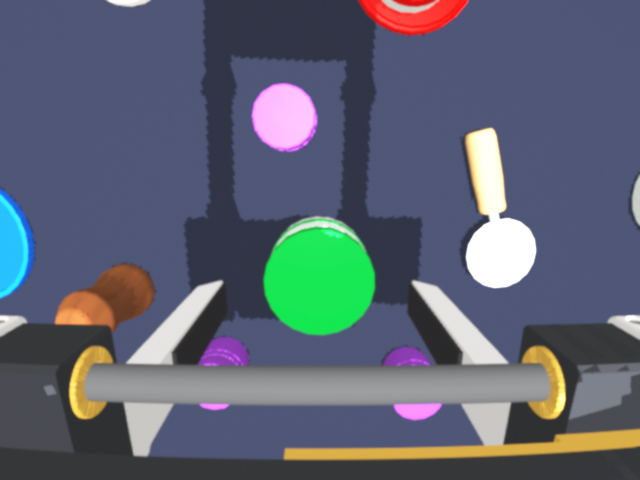

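The green lid is at (320,278), midway between the fingers. The purple tins at (222,372) and (412,382) are clear of the descent.

Emit:
jog_arm(
  deltas=[
    {"offset": [-3,0,15],"gripper": 0,"roll": 0},
    {"offset": [-3,0,38],"gripper": 0,"roll": 0},
    {"offset": [-3,0,58],"gripper": 0,"roll": 0},
    {"offset": [-3,0,70],"gripper": 0,"roll": 0},
    {"offset": [-3,0,75],"gripper": 0,"roll": 0},
    {"offset": [-3,0,75],"gripper": 0,"roll": 0},
    {"offset": [-3,0,75],"gripper": 0.1,"roll": 0},
    {"offset": [-3,0,75],"gripper": 0.2,"roll": 0},
    {"offset": [-3,0,75],"gripper": 0.25,"roll": 0},
    {"offset": [-3,0,75],"gripper": 0.3,"roll": 0},
    {"offset": [-3,0,75],"gripper": 1,"roll": 0},
    {"offset": [-3,0,75],"gripper": 1,"roll": 0},
  ],
)

```text
time_s: 17.12
tool_pos: [0.6479, -0.1325, 0.0215]
orientation: [0.417, 3.112, 0.001]
contact_force: [-0.3, 2.1, 5.4]
gripper_width: 0.0696
grip_force: 30.0
```

Emit:
jog_arm(
  deltas=[
    {"offset": [0,0,0],"gripper": 1,"roll": 0},
    {"offset": [0,0,0],"gripper": 1,"roll": 0},
    {"offset": [0,0,0],"gripper": 1,"roll": 0},
    {"offset": [0,0,0],"gripper": 1,"roll": 0},
  ],
)

```text
time_s: 17.45
tool_pos: [0.6479, -0.1325, 0.0215]
orientation: [0.417, 3.112, 0.001]
contact_force: [0.6, 1.7, 5.7]
gripper_width: 0.0696
grip_force: 30.0
```

Emit:
jog_arm(
  deltas=[
    {"offset": [0,0,-5],"gripper": 1,"roll": 0},
    {"offset": [0,0,-20],"gripper": 1,"roll": 0},
    {"offset": [0,0,-45],"gripper": 1,"roll": 0},
    {"offset": [0,0,-75],"gripper": 1,"roll": 0},
    {"offset": [0,0,-105],"gripper": 1,"roll": 0},
    {"offset": [0,0,-130],"gripper": 1,"roll": 0},
    {"offset": [0,0,-145],"gripper": 1,"roll": 0},
    {"offset": [0,0,-150],"gripper": 1,"roll": 0},
    {"offset": [0,0,-150],"gripper": 1,"roll": 0},
  ],
)

```text
time_s: 18.2
tool_pos: [0.6472, -0.1334, 0.1712]
orientation: [0.416, 3.112, -0.001]
contact_force: [0.7, -0.7, -2.5]
gripper_width: 0.0696
grip_force: 30.0
```

```bash
python3 - <<'E'
from h import *
o=ctrl.observe();print(o['time_s'],o['tool_pos'],off([.525,.3805,.165]))
E
```

```text
18.2 [ 0.64715684 -0.13337675  0.17119079] [252.9, 463.7, 5.5]
```

Emit:
jog_arm(
  deltas=[
    {"offset": [4,7,0],"gripper": 1,"roll": 0},
    {"offset": [13,24,0],"gripper": 1,"roll": 0},
    {"offset": [26,49,0],"gripper": 1,"roll": 0},
    {"offset": [43,79,0],"gripper": 1,"roll": 0},
    {"offset": [61,113,0],"gripper": 1,"roll": 0},
    {"offset": [80,148,0],"gripper": 1,"roll": 0},
    {"offset": [99,184,0],"gripper": 1,"roll": 0},
    {"offset": [118,219,0],"gripper": 1,"roll": 0},
    {"offset": [137,254,0],"gripper": 1,"roll": 0},
    {"offset": [156,289,0],"gripper": 1,"roll": 0},
    {"offset": [175,325,0],"gripper": 1,"roll": 0},
    {"offset": [193,358,0],"gripper": 1,"roll": 0},
  ],
)

```text
time_s: 19.2
tool_pos: [0.552, 0.2653, 0.168]
orientation: [-0.415, -3.11, 0.002]
contact_force: [0.7, -0.0, -2.5]
gripper_width: 0.0697
grip_force: 30.0
```

Emit:
jog_arm(
  deltas=[
    {"offset": [17,31,0],"gripper": 1,"roll": 0},
    {"offset": [32,59,0],"gripper": 1,"roll": 0},
    {"offset": [44,81,0],"gripper": 1,"roll": 0},
    {"offset": [53,97,0],"gripper": 1,"roll": 0},
    {"offset": [57,106,0],"gripper": 1,"roll": 0},
    {"offset": [57,106,0],"gripper": 1,"roll": 0},
    {"offset": [57,106,5],"gripper": 1,"roll": 0},
    {"offset": [57,106,20],"gripper": 1,"roll": 0},
    {"offset": [57,106,45],"gripper": 1,"roll": 0},
    {"offset": [57,106,70],"gripper": 1,"roll": 0},
    {"offset": [57,106,90],"gripper": 1,"roll": 0},
    {"offset": [57,106,100],"gripper": 1,"roll": 0},
  ],
)

```text
time_s: 20.2
tool_pos: [0.5261, 0.3773, 0.0668]
orientation: [-0.419, -3.109, 0.007]
contact_force: [-1.0, 0.0, -2.9]
gripper_width: 0.0697
grip_force: 30.0
```

Emit:
jog_arm(
  deltas=[
    {"offset": [0,0,0],"gripper": 1,"roll": 0},
    {"offset": [0,0,0],"gripper": 1,"roll": 0},
    {"offset": [0,0,0],"gripper": 1,"roll": 0},
  ],
)

```text
time_s: 20.45
tool_pos: [0.5289, 0.3804, 0.0716]
orientation: [0.417, 3.112, 0.002]
contact_force: [-0.5, -0.0, -1.8]
gripper_width: 0.0698
grip_force: 30.0
```

```bash
python3 - <<'E'
from h import *
o=ctrl.observe();print(o['time_s'],o['tool_pos'],off([.5275,.3805,.0265]),o['grip_force'])
c=cap('wrist','w4'); W=cloud(c)
m=(np.hypot(W[...,0]-.525,W[...,1]-.3805)<.056)&(W[...,2]>.0025)&(W[...,2]<.015); P=W[m]
print(m.sum(),P[:,:2].min(0).round(4),P[:,:2].max(0).round(4))
E
```

```text
20.45 [0.528855   0.3804277  0.07162178] [1.4, -0.4, 45.1] 29.99857395887375
5800 [0.4745 0.3347] [0.5494 0.432 ]
```

View pics/w4.png

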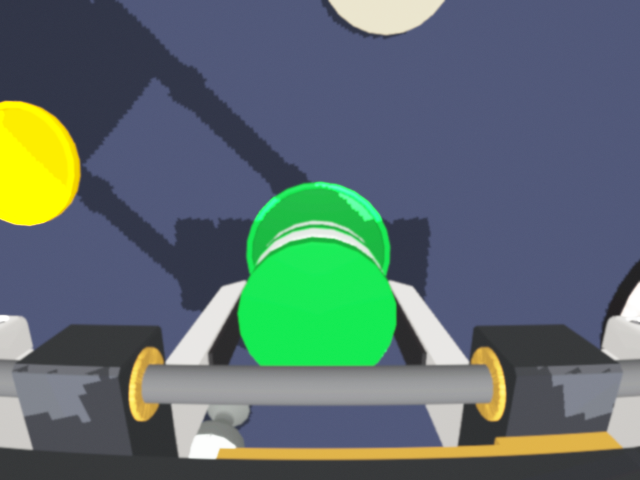

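The green tin (lid at 318,305) is centred over the green tray (318,245). I lower and release it.

Emit:
jog_arm(
  deltas=[
    {"offset": [1,1,10],"gripper": 1,"roll": 0},
    {"offset": [1,1,22],"gripper": 1,"roll": 0},
    {"offset": [1,1,32],"gripper": 1,"roll": 0},
    {"offset": [1,1,39],"gripper": 1,"roll": 0},
    {"offset": [1,1,43],"gripper": 1,"roll": 0},
    {"offset": [1,1,45],"gripper": 1,"roll": 0},
    {"offset": [1,1,45],"gripper": 1,"roll": 0},
    {"offset": [1,1,45],"gripper": 1,"roll": 0},
  ],
)

```text
time_s: 21.17
tool_pos: [0.5263, 0.3815, 0.0254]
orientation: [-0.416, -3.113, 0.001]
contact_force: [-2.9, -0.5, 1.8]
gripper_width: 0.0697
grip_force: 30.0
```

Emit:
jog_arm(
  deltas=[
    {"offset": [0,0,0],"gripper": 0.22,"roll": 0},
    {"offset": [0,0,0],"gripper": 0.16,"roll": 0},
    {"offset": [0,0,0],"gripper": 0.1,"roll": 0},
    {"offset": [0,0,0],"gripper": 0,"roll": 0},
    {"offset": [0,0,0],"gripper": 0,"roll": 0},
    {"offset": [0,0,0],"gripper": 0,"roll": 0},
  ],
)

```text
time_s: 21.67
tool_pos: [0.5271, 0.3818, 0.0253]
orientation: [0.416, 3.114, 0.001]
contact_force: [0.1, -0.0, -0.1]
gripper_width: 0.0941
grip_force: 0.0
```

Emit:
jog_arm(
  deltas=[
    {"offset": [0,0,-5],"gripper": 0,"roll": 0},
    {"offset": [0,0,-20],"gripper": 0,"roll": 0},
    {"offset": [0,0,-50],"gripper": 0,"roll": 0},
    {"offset": [0,0,-85],"gripper": 0,"roll": 0},
    {"offset": [0,0,-115],"gripper": 0,"roll": 0},
    {"offset": [0,0,-140],"gripper": 0,"roll": 0},
    {"offset": [0,0,-140],"gripper": 0,"roll": 0},
    {"offset": [0,0,-140],"gripper": 0,"roll": 0},
  ],
)

```text
time_s: 22.33
tool_pos: [0.5277, 0.3822, 0.1672]
orientation: [0.416, 3.111, 0.004]
contact_force: [-0.8, 0.2, -1.2]
gripper_width: 0.0944
grip_force: 0.0
```

```bash
python3 - <<'E'
from h import *
o=ctrl.observe();print(o['time_s'],o['tool_pos'],off([.6645,.1485,.165]))
for n in('wrist','top'):
    W=cloud(cap(n)); fit(W,n+' green',.525,.3805,.056,.035); fit(W,'yellow',.6638,.1484,.098,.027); fit(W,'blue',.6638,.1484,.052,.035)
E
```

```text
22.3333 [0.52771865 0.38219691 0.16722298] [-193.3, -189.6, 2.2]
wrist green 5719 mec 0.5242 0.3824 0.0351 z 0.056
yellow 0
blue 237 mec 0.6781 0.1749 0.0169 z 0.0516
top green 12
yellow 370 mec 0.664 0.148 0.0273 z 0.0987
blue 181 mec 0.6633 0.1488 0.0354 z 0.0519
```

Emit:
jog_arm(
  deltas=[
    {"offset": [-7,-7,0],"gripper": 0,"roll": 0},
    {"offset": [-23,-23,0],"gripper": 0,"roll": 0},
    {"offset": [-46,-46,0],"gripper": 0,"roll": 0},
    {"offset": [-73,-72,0],"gripper": 0,"roll": 0},
    {"offset": [-101,-100,0],"gripper": 0,"roll": 0},
    {"offset": [-129,-127,0],"gripper": 0,"roll": 0},
    {"offset": [-155,-152,0],"gripper": 0,"roll": 0},
    {"offset": [-176,-173,0],"gripper": 0,"roll": 0},
    {"offset": [-190,-186,0],"gripper": 0,"roll": 0},
    {"offset": [-194,-190,0],"gripper": 0,"roll": 0},
    {"offset": [-194,-190,15],"gripper": 0,"roll": 0},
    {"offset": [-194,-190,25],"gripper": 0,"roll": 0},
  ],
)

```text
time_s: 23.43
tool_pos: [0.6634, 0.1469, 0.1384]
orientation: [-0.418, -3.111, 0.0]
contact_force: [-0.4, -0.1, -0.3]
gripper_width: 0.0936
grip_force: 0.0
```

Emit:
jog_arm(
  deltas=[
    {"offset": [0,0,0],"gripper": 0,"roll": 0},
    {"offset": [0,0,0],"gripper": 0,"roll": 0},
    {"offset": [0,0,0],"gripper": 0,"roll": 0},
  ],
)

```text
time_s: 23.68
tool_pos: [0.6638, 0.1483, 0.1402]
orientation: [-0.414, -3.114, -0.0]
contact_force: [0.1, -0.3, -0.5]
gripper_width: 0.0941
grip_force: 0.0
```

```bash
python3 - <<'E'
from h import *
W=cloud(cap('wrist')); fit(W,'yellow',.6638,.1484,.098,.027); fit(W,'blue',.6638,.1484,.052,.035)
o=ctrl.observe();print(o['time_s'],o['tool_pos'],off([.6645,.1485,.0615]))
E
```

```text
yellow 5499 mec 0.6668 0.1492 0.0272 z 0.098
blue 1796 mec 0.666 0.1497 0.0349 z 0.052
23.7333 [0.66411947 0.14827145 0.14072843] [-0.3, 0.3, 79.2]
```

Emit:
jog_arm(
  deltas=[
    {"offset": [-1,1,15],"gripper": 0,"roll": 0},
    {"offset": [-1,1,38],"gripper": 0,"roll": 0},
    {"offset": [-1,1,60],"gripper": 0,"roll": 0},
    {"offset": [-1,1,74],"gripper": 0,"roll": 0},
    {"offset": [-1,1,79],"gripper": 0,"roll": 0},
    {"offset": [-1,1,79],"gripper": 0,"roll": 0},
    {"offset": [-1,1,79],"gripper": 0.2,"roll": 0},
    {"offset": [-1,1,79],"gripper": 0.3,"roll": 0},
    {"offset": [-1,1,79],"gripper": 0.4,"roll": 0},
    {"offset": [-1,1,79],"gripper": 0.45,"roll": 0},
    {"offset": [-1,1,79],"gripper": 0.5,"roll": 0},
    {"offset": [-1,1,79],"gripper": 1,"roll": 0},
  ],
)

```text
time_s: 24.73
tool_pos: [0.6656, 0.1481, 0.0618]
orientation: [0.416, 3.113, 0.0]
contact_force: [0.2, 1.1, -0.8]
gripper_width: 0.0573
grip_force: 0.0
```

Emit:
jog_arm(
  deltas=[
    {"offset": [0,0,0],"gripper": 1,"roll": 0},
    {"offset": [0,0,0],"gripper": 1,"roll": 0},
    {"offset": [0,0,0],"gripper": 1,"roll": 0},
    {"offset": [0,0,0],"gripper": 1,"roll": 0},
  ],
)

```text
time_s: 25.07
tool_pos: [0.6657, 0.1483, 0.0617]
orientation: [0.416, 3.113, 0.001]
contact_force: [-0.5, 1.0, 3.0]
gripper_width: 0.0536
grip_force: 30.0
```

Emit:
jog_arm(
  deltas=[
    {"offset": [0,0,-3],"gripper": 1,"roll": 0},
    {"offset": [0,0,-10],"gripper": 1,"roll": 0},
    {"offset": [0,0,-25],"gripper": 1,"roll": 0},
    {"offset": [0,0,-40],"gripper": 1,"roll": 0},
    {"offset": [0,0,-50],"gripper": 1,"roll": 0},
    {"offset": [0,0,-50],"gripper": 1,"roll": 0},
    {"offset": [0,0,-50],"gripper": 1,"roll": 0},
  ],
)

```text
time_s: 25.65
tool_pos: [0.6657, 0.1481, 0.1119]
orientation: [0.416, 3.113, 0.0]
contact_force: [-0.2, 0.0, -1.2]
gripper_width: 0.0535
grip_force: 30.0
```

```bash
python3 - <<'E'
from h import *
o=ctrl.observe();print(o['time_s'],o['tool_pos'],off([.409,.2045,.11]))
E
```

```text
25.65 [0.6656599  0.14808472 0.11185403] [262.5, -13.0, 1.6]
```

Emit:
jog_arm(
  deltas=[
    {"offset": [8,0,0],"gripper": 1,"roll": 0},
    {"offset": [25,-1,0],"gripper": 1,"roll": 0},
    {"offset": [52,-3,0],"gripper": 1,"roll": 0},
    {"offset": [86,-4,0],"gripper": 1,"roll": 0},
    {"offset": [123,-6,0],"gripper": 1,"roll": 0},
    {"offset": [160,-8,0],"gripper": 1,"roll": 0},
    {"offset": [195,-10,0],"gripper": 1,"roll": 0},
    {"offset": [225,-11,0],"gripper": 1,"roll": 0},
    {"offset": [248,-12,0],"gripper": 1,"roll": 0},
    {"offset": [260,-13,0],"gripper": 1,"roll": 0},
    {"offset": [262,-13,0],"gripper": 1,"roll": 0},
    {"offset": [262,-13,10],"gripper": 1,"roll": 0},
  ],
)

```text
time_s: 26.65
tool_pos: [0.4104, 0.205, 0.1025]
orientation: [0.414, 3.11, 0.003]
contact_force: [1.3, 0.5, -1.9]
gripper_width: 0.0536
grip_force: 30.0
```

Emit:
jog_arm(
  deltas=[
    {"offset": [0,0,15],"gripper": 1,"roll": 0},
    {"offset": [0,0,35],"gripper": 1,"roll": 0},
    {"offset": [0,0,50],"gripper": 1,"roll": 0},
    {"offset": [0,0,60],"gripper": 1,"roll": 0},
    {"offset": [0,0,60],"gripper": 1,"roll": 0},
    {"offset": [0,0,60],"gripper": 1,"roll": 0},
  ],
)

```text
time_s: 27.15
tool_pos: [0.4101, 0.2042, 0.0408]
orientation: [-0.417, -3.113, 0.001]
contact_force: [0.7, -0.2, -1.3]
gripper_width: 0.0535
grip_force: 30.0
```

```bash
python3 - <<'E'
from h import *
o=ctrl.observe();print(o['time_s'],o['tool_pos'],off([.409,.2045,.015]))
c=cap('wrist'); W=cloud(c)
m=(np.hypot(W[...,0]-.409,W[...,1]-.2045)<.05)&(W[...,2]>.0025)&(W[...,2]<.015); P=W[m]
print(m.sum(),P[:,:2].min(0).round(4),P[:,:2].max(0).round(4))
E
```

```text
27.15 [0.41010156 0.20416573 0.04076467] [1.1, 0.0, 25.8]
5437 [0.3684 0.165 ] [0.4245 0.2451]
```

Emit:
jog_arm(
  deltas=[
    {"offset": [1,0,7],"gripper": 1,"roll": 0},
    {"offset": [1,0,15],"gripper": 1,"roll": 0},
    {"offset": [1,0,20],"gripper": 1,"roll": 0},
    {"offset": [1,0,24],"gripper": 1,"roll": 0},
    {"offset": [1,0,26],"gripper": 1,"roll": 0},
    {"offset": [1,0,26],"gripper": 1,"roll": 0},
    {"offset": [1,0,26],"gripper": 1,"roll": 0},
  ],
)

```text
time_s: 27.78
tool_pos: [0.4082, 0.2047, 0.0152]
orientation: [-0.416, -3.114, -0.0]
contact_force: [0.3, 0.1, -0.7]
gripper_width: 0.0534
grip_force: 30.0
```

Emit:
jog_arm(
  deltas=[
    {"offset": [0,0,0],"gripper": 0.38,"roll": 0},
    {"offset": [0,0,0],"gripper": 0.3,"roll": 0},
    {"offset": [0,0,0],"gripper": 0.2,"roll": 0},
    {"offset": [0,0,0],"gripper": 0.1,"roll": 0},
    {"offset": [0,0,0],"gripper": 0.1,"roll": 0},
    {"offset": [0,0,0],"gripper": 0.1,"roll": 0},
  ],
)

```text
time_s: 28.28
tool_pos: [0.4083, 0.2047, 0.0154]
orientation: [0.416, 3.114, 0.0]
contact_force: [-0.5, 1.2, 1.1]
gripper_width: 0.0845
grip_force: 0.0
```

Emit:
jog_arm(
  deltas=[
    {"offset": [0,0,-5],"gripper": 0.1,"roll": 0},
    {"offset": [0,0,-20],"gripper": 0,"roll": 0},
    {"offset": [0,0,-50],"gripper": 0,"roll": 0},
    {"offset": [0,0,-75],"gripper": 0,"roll": 0},
    {"offset": [0,0,-85],"gripper": 0,"roll": 0},
    {"offset": [0,0,-85],"gripper": 0,"roll": 0},
    {"offset": [0,0,-85],"gripper": 0,"roll": 0},
  ],
)

```text
time_s: 28.87
tool_pos: [0.4085, 0.2047, 0.1008]
orientation: [0.416, 3.113, 0.001]
contact_force: [-0.3, 0.2, -0.2]
gripper_width: 0.0939
grip_force: 0.0
```

```bash
python3 - <<'E'
from h import *
o=ctrl.observe();print(o['time_s'],o['tool_pos'],off([.6655,.149,.1]))
for n in('wrist','top'):
    W=cloud(cap(n)); fit(W,n+' yellow',.409,.2045,.05,.027); fit(W,'blue',.6638,.1484,.052,.035)
E
```

```text
28.8667 [0.40845246 0.20473024 0.10081454] [-262.7, 13.7, 1.1]
wrist yellow 5158 mec 0.4094 0.2049 0.0272 z 0.05
blue 0
top yellow 26 mec 0.4277 0.1906 0.0126 z 0.0524
blue 584 mec 0.6635 0.1484 0.0356 z 0.0527
```

Emit:
jog_arm(
  deltas=[
    {"offset": [-8,0,0],"gripper": 0,"roll": 0},
    {"offset": [-25,1,0],"gripper": 0,"roll": 0},
    {"offset": [-52,3,0],"gripper": 0,"roll": 0},
    {"offset": [-86,4,0],"gripper": 0,"roll": 0},
    {"offset": [-123,6,0],"gripper": 0,"roll": 0},
    {"offset": [-160,8,0],"gripper": 0,"roll": 0},
    {"offset": [-195,10,0],"gripper": 0,"roll": 0},
    {"offset": [-225,12,0],"gripper": 0,"roll": 0},
    {"offset": [-248,13,0],"gripper": 0,"roll": 0},
    {"offset": [-260,14,0],"gripper": 0,"roll": 0},
    {"offset": [-263,14,0],"gripper": 0,"roll": 0},
    {"offset": [-263,14,0],"gripper": 0,"roll": 0},
  ],
)

```text
time_s: 29.97
tool_pos: [0.6659, 0.1484, 0.0984]
orientation: [-0.417, -3.111, 0.001]
contact_force: [-0.0, 0.1, 0.4]
gripper_width: 0.0941
grip_force: 0.0
```

Emit:
jog_arm(
  deltas=[
    {"offset": [0,0,0],"gripper": 0,"roll": 0},
    {"offset": [0,0,0],"gripper": 0,"roll": 0},
  ],
)

```text
time_s: 30.13
tool_pos: [0.6643, 0.1493, 0.0998]
orientation: [-0.415, -3.112, 0.0]
contact_force: [-0.3, 0.3, -1.3]
gripper_width: 0.0939
grip_force: 0.0
```

```bash
python3 - <<'E'
from h import *
W=cloud(cap('wrist')); fit(W,'blue',.6638,.1484,.052,.035)
o=ctrl.observe();print(o['time_s'],o['tool_pos'],off([.6655,.149,.018]))
E
```

```text
blue 8764 mec 0.6659 0.1498 0.035 z 0.052
30.1833 [0.66442426 0.14941365 0.10022552] [-1.2, -0.1, 82.2]
```

Emit:
jog_arm(
  deltas=[
    {"offset": [-1,0,15],"gripper": 0,"roll": 0},
    {"offset": [-1,0,40],"gripper": 0,"roll": 0},
    {"offset": [-1,0,62],"gripper": 0,"roll": 0},
    {"offset": [-1,0,76],"gripper": 0,"roll": 0},
    {"offset": [-1,0,81],"gripper": 0,"roll": 0},
    {"offset": [-1,0,81],"gripper": 0,"roll": 0},
    {"offset": [-1,0,81],"gripper": 0.1,"roll": 0},
    {"offset": [-1,0,81],"gripper": 0.2,"roll": 0},
    {"offset": [-1,0,81],"gripper": 0.25,"roll": 0},
    {"offset": [-1,0,81],"gripper": 0.3,"roll": 0},
    {"offset": [-1,0,81],"gripper": 1,"roll": 0},
    {"offset": [-1,0,81],"gripper": 1,"roll": 0},
  ],
)

```text
time_s: 31.18
tool_pos: [0.6674, 0.149, 0.0205]
orientation: [0.416, 3.112, 0.001]
contact_force: [-0.5, 1.0, 4.3]
gripper_width: 0.0696
grip_force: 30.0
```

Emit:
jog_arm(
  deltas=[
    {"offset": [0,0,0],"gripper": 1,"roll": 0},
    {"offset": [0,0,0],"gripper": 1,"roll": 0},
    {"offset": [0,0,0],"gripper": 1,"roll": 0},
    {"offset": [0,0,0],"gripper": 1,"roll": 0},
  ],
)

```text
time_s: 31.52
tool_pos: [0.6674, 0.149, 0.0205]
orientation: [0.416, 3.112, 0.001]
contact_force: [-1.3, 0.5, 6.3]
gripper_width: 0.0698
grip_force: 30.0
```

Emit:
jog_arm(
  deltas=[
    {"offset": [0,0,-5],"gripper": 1,"roll": 0},
    {"offset": [0,0,-20],"gripper": 1,"roll": 0},
    {"offset": [0,0,-45],"gripper": 1,"roll": 0},
    {"offset": [0,0,-75],"gripper": 1,"roll": 0},
    {"offset": [0,0,-105],"gripper": 1,"roll": 0},
    {"offset": [0,0,-130],"gripper": 1,"roll": 0},
    {"offset": [0,0,-145],"gripper": 1,"roll": 0},
    {"offset": [0,0,-150],"gripper": 1,"roll": 0},
    {"offset": [0,0,-150],"gripper": 1,"roll": 0},
  ],
)

```text
time_s: 32.27
tool_pos: [0.6669, 0.1488, 0.1701]
orientation: [0.416, 3.113, 0.001]
contact_force: [-0.3, -0.3, -3.2]
gripper_width: 0.0699
grip_force: 30.0
```

```bash
python3 - <<'E'
from h import *
o=ctrl.observe();print(o['time_s'],o['tool_pos'],off([.558,-.385,.165]))
E
```

```text
32.2667 [0.66692407 0.14880128 0.1700601 ] [-35.1, -543.7, 4.8]
```

Emit:
jog_arm(
  deltas=[
    {"offset": [0,-8,0],"gripper": 1,"roll": 0},
    {"offset": [-2,-26,0],"gripper": 1,"roll": 0},
    {"offset": [-4,-54,0],"gripper": 1,"roll": 0},
    {"offset": [-6,-88,0],"gripper": 1,"roll": 0},
    {"offset": [-8,-126,0],"gripper": 1,"roll": 0},
    {"offset": [-11,-166,0],"gripper": 1,"roll": 0},
    {"offset": [-14,-206,0],"gripper": 1,"roll": 0},
    {"offset": [-16,-246,0],"gripper": 1,"roll": 0},
    {"offset": [-19,-286,0],"gripper": 1,"roll": 0},
    {"offset": [-22,-326,0],"gripper": 1,"roll": 0},
    {"offset": [-25,-366,0],"gripper": 1,"roll": 0},
    {"offset": [-27,-404,0],"gripper": 1,"roll": 0},
  ],
)

```text
time_s: 33.27
tool_pos: [0.5841, -0.25, 0.1668]
orientation: [-0.417, -3.109, -0.002]
contact_force: [1.4, 0.2, -3.6]
gripper_width: 0.0697
grip_force: 30.0
```

Emit:
jog_arm(
  deltas=[
    {"offset": [-3,-36,0],"gripper": 1,"roll": 0},
    {"offset": [-5,-70,0],"gripper": 1,"roll": 0},
    {"offset": [-7,-99,0],"gripper": 1,"roll": 0},
    {"offset": [-8,-121,0],"gripper": 1,"roll": 0},
    {"offset": [-9,-134,0],"gripper": 1,"roll": 0},
    {"offset": [-9,-140,0],"gripper": 1,"roll": 0},
    {"offset": [-9,-140,5],"gripper": 1,"roll": 0},
    {"offset": [-9,-140,20],"gripper": 1,"roll": 0},
    {"offset": [-9,-140,45],"gripper": 1,"roll": 0},
    {"offset": [-9,-140,70],"gripper": 1,"roll": 0},
    {"offset": [-9,-140,90],"gripper": 1,"roll": 0},
    {"offset": [-9,-140,100],"gripper": 1,"roll": 0},
  ],
)

```text
time_s: 34.27
tool_pos: [0.557, -0.3817, 0.0656]
orientation: [-0.413, -3.109, -0.007]
contact_force: [-0.6, 0.1, -2.7]
gripper_width: 0.0696
grip_force: 30.0
```

Emit:
jog_arm(
  deltas=[
    {"offset": [0,0,0],"gripper": 1,"roll": 0},
    {"offset": [0,0,0],"gripper": 1,"roll": 0},
    {"offset": [0,0,0],"gripper": 1,"roll": 0},
  ],
)

```text
time_s: 34.52
tool_pos: [0.5596, -0.3856, 0.0707]
orientation: [0.415, 3.112, -0.002]
contact_force: [-0.9, 0.4, -2.8]
gripper_width: 0.0695
grip_force: 30.0
```

```bash
python3 - <<'E'
from h import *
o=ctrl.observe();print(o['time_s'],o['tool_pos'],off([.5595,-.3845,.0255]),o['grip_force'])
c=cap('wrist','w5'); W=cloud(c)
m=(np.hypot(W[...,0]-.558,W[...,1]+.385)<.056)&(W[...,2]>.0025)&(W[...,2]<.015); P=W[m]
print(m.sum(),P[:,:2].min(0).round(4),P[:,:2].max(0).round(4))
E
```

```text
34.5167 [ 0.55963499 -0.38560711  0.0707063 ] [0.5, 1.1, 45.2] 29.998879730701447
5136 [ 0.5085 -0.4352] [ 0.5774 -0.3384]
```

View pics/w5.png

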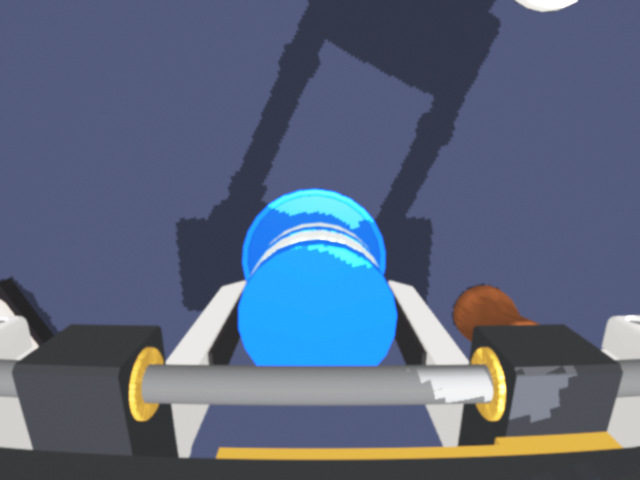

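The blue tin (lid at 318,310) is centred over the blue tray (315,250). The pepper mill at (490,315) is lower than the gripper body, so I lower and release.

Emit:
jog_arm(
  deltas=[
    {"offset": [0,0,10],"gripper": 1,"roll": 0},
    {"offset": [0,0,22],"gripper": 1,"roll": 0},
    {"offset": [0,0,32],"gripper": 1,"roll": 0},
    {"offset": [0,0,39],"gripper": 1,"roll": 0},
    {"offset": [0,0,43],"gripper": 1,"roll": 0},
    {"offset": [0,0,45],"gripper": 1,"roll": 0},
    {"offset": [0,0,45],"gripper": 1,"roll": 0},
    {"offset": [0,0,45],"gripper": 1,"roll": 0},
  ],
)

```text
time_s: 35.23
tool_pos: [0.5577, -0.3849, 0.0246]
orientation: [-0.416, -3.112, -0.002]
contact_force: [-3.4, 1.6, 3.0]
gripper_width: 0.0697
grip_force: 30.0
```

Emit:
jog_arm(
  deltas=[
    {"offset": [0,0,0],"gripper": 0.22,"roll": 0},
    {"offset": [0,0,0],"gripper": 0.16,"roll": 0},
    {"offset": [0,0,0],"gripper": 0.1,"roll": 0},
    {"offset": [0,0,0],"gripper": 0,"roll": 0},
    {"offset": [0,0,0],"gripper": 0,"roll": 0},
    {"offset": [0,0,0],"gripper": 0,"roll": 0},
  ],
)

```text
time_s: 35.73
tool_pos: [0.5587, -0.3857, 0.0243]
orientation: [0.416, 3.114, -0.0]
contact_force: [0.1, -0.4, -0.4]
gripper_width: 0.0938
grip_force: 0.0
```

Emit:
jog_arm(
  deltas=[
    {"offset": [0,0,-5],"gripper": 0,"roll": 0},
    {"offset": [0,0,-20],"gripper": 0,"roll": 0},
    {"offset": [0,0,-50],"gripper": 0,"roll": 0},
    {"offset": [0,0,-85],"gripper": 0,"roll": 0},
    {"offset": [0,0,-115],"gripper": 0,"roll": 0},
    {"offset": [0,0,-140],"gripper": 0,"roll": 0},
    {"offset": [0,0,-140],"gripper": 0,"roll": 0},
    {"offset": [0,0,-140],"gripper": 0,"roll": 0},
  ],
)

```text
time_s: 36.4
tool_pos: [0.5593, -0.3862, 0.1665]
orientation: [0.416, 3.11, -0.004]
contact_force: [0.0, 0.2, -0.8]
gripper_width: 0.0936
grip_force: 0.0
```

```bash
python3 - <<'E'
from h import *
o=ctrl.observe();print(o['time_s'],o['tool_pos'],o['gripper_width'])
W=cloud(cap('wrist')); fit(W,'wrist blue',.558,-.385,.056,.035)
for n in ('top','scene'):
    W=cloud(cap(n,n+'1'))
    for a,x,y,z,r in [('green',.525,.3805,.056,.035),('blue',.558,-.385,.056,.035),('red',.471,-.022,.05,.027),('yellow',.409,.2045,.05,.027),('white',.407,-.202,.046,.019)]: fit(W,n+' '+a,x,y,z,r)
E
```

```text
36.4 [ 0.55932478 -0.38621524  0.16648305] 0.09364168599328551
wrist blue 5741 mec 0.5567 -0.3841 0.0354 z 0.0561
top green 619 mec 0.5228 0.3807 0.0362 z 0.0565
top blue 270 mec 0.5554 -0.3844 0.0358 z 0.0571
top red 354 mec 0.4697 -0.0226 0.0269 z 0.0508
top yellow 358 mec 0.4083 0.2035 0.0274 z 0.0511
top white 182 mec 0.4092 -0.2044 0.0196 z 0.0474
scene green 325 mec 0.5254 0.3771 0.0381 z 0.0551
scene blue 854 mec 0.5574 -0.3866 0.0364 z 0.0558
scene red 290 mec 0.4733 -0.023 0.0289 z 0.0494
scene yellow 209 mec 0.4117 0.2028 0.0284 z 0.0491
scene white 3
```

View pics/scene1.png

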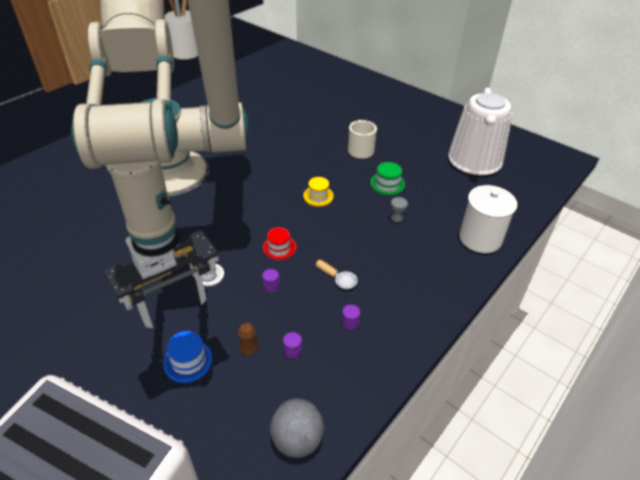

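The blue (187,352), red (279,242), yellow (318,190) and green (388,177) tins stand upright in their own trays. The arm partly hides the white one at (208,275), but the top view measures its lid at the right place and height. Every tin is within about 4 mm of its tray's centre, so I hand in.

```bash
python3 -c "
from station import ctrl
print(ctrl.close_job())"
```

```text
the job is handed in; nothing more can be done
None
```

All five tins stand upright in the trays of their own lid colour, each within about 4 mm of its tray's centre by my measurements, and the job was handed in after about 36 s of robot time; the hand-in call returned no verdict.

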